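# Stand a specimen under inspection and hold the reflector flap at 60 degrees

### The job

Take the brass specimen plug out of the green rack and stand it upright, centred on top of the slim pedestal of the inspection console, setting it down rather than dropping it. Then lift the white reflector flap by its bar, which springs shut if let go, to 60 degrees from closed (the red mark on its scale), and finish the job with the gripper still holding it there, the plug standing free on the pedestal. Leave the two aluminium plugs, the bottle and the loupe where they are.

Things in the scene. Friction and masses are not known exactly. Their poses are not given: they have to be found in the camera images.
- plug_mid (a point): Centre, half-way up, of the brass plug to be inspected: a solid round plug 36 mm high, about 0.4 kg, standing upright in one of the three holes of the green rack, its foot on the table. Foot 34 mm across, widening to an upright band 48 mm across from 20 to 33 mm above the foot (the best place to grip), top bevelled to 42 mm. z axis up along the plug.
- rack: Green plastic rack lying on the table, fixed, 250 x 80 x 12 mm; origin at the centre of its underside, x along the row of three 44 mm holes, whose centres are 80 mm apart, y across the row, z up. One plug stands in each hole; which hole holds the brass plug varies. There is free room on both sides across the row.
- plug_b_mid (a point): Centre, half-way up, of an aluminium plug of the same shape in the rack. Leave it there.
- plug_c_mid (a point): Centre, half-way up, of the other aluminium plug of the same shape in the rack. Leave it there.
- bottle_mid (a point): Centre, half-way up, of a small amber bottle, 34 mm across and 75 mm high, standing on the table between the rack and the console. Leave it there.
- loupe_mid (a point): Centre, half-way up, of a black loupe, 42 mm across and 36 mm high, standing on the table beyond the rack. Leave it there.
- console: Beige console fixed on the table, 220 (x) x 320 (y) mm, flat top 50 mm up; origin at the centre of its underside, z up. The flap's hinge runs along x across the middle; the flap covers the +y half, the pedestal stands on the -y half. A spot lamp 125 mm high stands in the far (+x), -y corner. Beside the flap at x = +100 mm is a quarter-circle scale (radius 100 mm) with a red mark at 60 degrees.
- pedestal_top (a point): Centre of the flat top face of the pedestal, a fixed slim post on the console: black round top 32 mm across, 60 mm above the console's top (110 mm above the table), on an 18 mm column. z up.
- flap (a joint): Opening angle of the reflector flap, in rad: 0 is closed (lying level), growing as the free edge rises, stop at 1.45. 60 degrees is 1.047. Weight and spring push it shut: moving the bar along its arc takes about 2 N, and it falls shut when let go.
- flap_hinge (a point): Point on the flap's hinge line at its middle, 56 mm above the table; its frame turns with the flap: x along the hinge line (the console's x), y out along the flap to its free edge, z up from the flap's upper face. The flap is a white plate 160 mm wide along x, reaching 125 mm out along y, 6 mm thick.
- flap_bar (a point): Middle of the flap's handle, a round steel bar 12 mm thick along x, 155 mm out (y) and 30 mm up (z) from the hinge in the flap's frame, so 86 mm above the table when shut. Free for 120 mm between two black brackets from the flap's free edge. It can be pinched from above, fingers closing across it, and turns between them as the flap swings. Its frame turns with the flap.
Mind the look-alikes: they are no part of the job. Several things look just like the part that bears plug_mid: the one meant starts nearest to the robot's base.

How it is judged:
On the way, in this order (a step that is already met when the one before it is completed fails the run):
1. the brass plug stands on the pedestal, let go (horizontal distance between plug_mid and pedestal_top below 0.01 m and z of plug_mid in the frame of pedestal_top between 0.014 and 0.022 m and angle between plug_mid's own z axis and vertical below 0.1 rad and contact force between the fingers and plug below 0.1 N and contact force between plug and pedestal above 0.5 N and linear speed of plug below 0.02 m/s), for 0.3 s.
2. the flap is held at 60 degrees (value of joint flap between 0.96 and 1.134 rad and contact force between the fingers and flap above 0.5 N), for 0.3 s.
At the end, for the whole second after the job is handed in: The gripper's fingers hold the flap still at 60 degrees, within 5 degrees, nothing else propping it; the brass plug stands upright (within 6 degrees) on the pedestal, centred within 10 mm, not touched by the gripper; the other four loose things are within 20 mm of where they began (all of step 1 and all of step 2 and velocity of joint flap between -0.05 and 0.05 rad/s and contact force between flap and plug below 0.1 N and contact force between flap and plug_b below 0.1 N and contact force between flap and plug_c below 0.1 N and contact force between flap and bottle below 0.1 N and contact force between flap and loupe below 0.1 N and distance of each of plug_b_mid, plug_c_mid, bottle_mid, loupe_mid from where it was at the start of the episode below 0.02 m); the arm keeps its last pose, push and grip.
It fails at once if the brass plug is dropped (let fall more than about 10 mm) or thrown (contact force between the fingers and plug below 0.05 N and linear speed of plug above 0.45 m/s).
It fails at once if a bystander is pushed away: an aluminium plug (distance of plug_b_mid from where it was at the start of the episode above 0.02 m).
It fails at once if a bystander is pushed away: the other aluminium plug (distance of plug_c_mid from where it was at the start of the episode above 0.02 m).
It fails at once if a bystander is pushed away: the bottle (distance of bottle_mid from where it was at the start of the episode above 0.02 m).
It fails at once if a bystander is pushed away: the loupe (distance of loupe_mid from where it was at the start of the episode above 0.02 m).
It also fails if it takes over 51 s, if anything falls off the work surface, if the arm or the gripper's body presses on something with over 40 N, if the wrist force passes 120 N, or if a joint passes its speed limit or range.

### The arm

A 7-joint arm with a two-finger parallel gripper is mounted at the origin on the work surface. World frame = base frame: x ahead of the robot, y to its left, z up, the work surface at z = 0. Lengths are in m, angles in rad, forces in N, time in s.
With the tool pointing down it reaches from about 0.35 to 0.9 m from the base axis. Payload 19.9 kg.
Tool frame: the origin (TCP) lies on the centre line of the jaws, within the pads' length; the fingertips stand 11 mm ahead of it and the grasp point (between the pads) lies 8 mm behind it; z points along the fingers, y is the direction in which the jaws open and shut (so a half turn about z gives the same grasp; the last joint's range is limited). The gripper opens to 85 mm and grips with 20 to 120 N. Pads are 22 mm wide; open, the fingers measure 114 mm over their backs; the gripper's body (76 mm by 85 mm) begins 54 mm behind the grasp point. The pads swing forward as they close: fully open they stand 13 mm farther back than shut.
Start: joints at [1.131, 0.417, -0.01, 1.614, 0.005, 1.111, -0.053], TCP at [0.243, -0.576, 0.242] pointing down, gripper open.
Joint ranges: [-2.81, 2.81], [-0.39, 2.02], [-1.27, 1.25], [0.06, 2.57], [-1.19, 4.33], [0.19, 2], [-2.82, 2.82]. Speed limits (rad/s): [1.89, 1.89, 2.39, 2.39, 3.01, 3.01, 3.01].

### API

Orientations are given as a rotation vector (axis times angle).
In Python, from rig import telemetry, viewer, hand_in gives the robot as it stands.
- The arm moves only by the tool apply_moves, never from a script. Its argument "targets" is a list of rows, each an object with "grip": the finger opening in cm, from 0 to 8.54; "linear": the shift along the tool's x, y, z in cm, a list of three; "angular": the turn, a rotation vector about the tool's x, y, z in rad, a list of three. In form: [{"grip": grip, "linear": [tx, ty, tz], "angular": [wx, wy, wz]}, ...]. A call has 1 to 20 rows; each row is the pose to reach, as a shift and turn from the pose commanded when the call began, along the tool's axes at that moment; what a row does not reach only later rows make up. A row lasts 1/10 s, in which the tool goes at most 50 mm and 8.59 degrees, less where a joint would pass 70% of its speed; a pose out of reach is approached as far as the arm can. A call with a gripper value outside its range is refused whole. The fingers move at their own pace and stop on an object; "newtons" is the grip in N (left out, the last holds). Time passes only in rows, so rows that repeat a pose let the fingers close. It gives the time, the measured TCP pose, the force and the opening at its end, in the units of the state.
- telemetry.get_state(): the state, without advancing time (a new reading comes with each control period).
- viewer.get_image(name): name is "side" or "top"; returns a dict with "img" (420x560x3 uint8, red, green, blue), "intrinsics" (3x3 intrinsics, pixels), "R" (3x3) and "t" (3): a world point X has camera coordinates R X + t. Camera axes: x right, y down, z forward; pixel columns grow to the right and rows downward; lengths in m; the calibration is good to about 2 mm. A picture is of the moment at which its call begins. There is no depth.
- hand_in(): hands the job in, once; it reports no verdict.
The state is a dict: "time_s": time; "joints": joint angles; "joint_velocities": joint speeds; "tau": joint torques, N m; "eef_pos": TCP position; "ee_rot": TCP orientation; "force": force on the tool from outside, world axes, zero at the start; "wrist_torque": the same for the moment, N m; "grip_width": finger opening in m.
Only numpy, scipy, OpenCV 4.12 (cv2) and the standard library are available. Lean on these libraries where they do the work, as an engineer would, in place of code of your own. Each camera call takes 0.05 s, during which the arm holds its last target. There are 200 camera calls.

## Working session

There is one attempt and no reset: what is moved stays moved. The work goes in short steps, Python scripts to look and compute and a tool call to move; the robot and the scene stay as the last step left them, time stands still between calls to the robot, and variables do not carry over. Pictures are saved under pics/ and viewed, about 8 in all and at most 12, crops included, and the job is handed in when it is done.

Besides the shell and the picture viewer there is one more tool, called after "Call:" as a command line: name --argument value ..., lists and objects as JSON in quotes. apply_moves: Moves the arm, as the interface text tells. Its arguments: {"type":"object","properties":{"targets":{"type":"array","items":{"type":"object","properties":{"grip":{"type":"number"},"linear":{"type":"array","items":{"type":"number"}},"angular":{"type":"array","items":{"type":"number"}}}}},"newtons":{"type":"number"}},"required":["targets"]}

```bash
mkdir -p pics
cat > h.py <<'E'
import numpy as np,cv2
from rig import telemetry,viewer
def shot(n,f):
    d=viewer.get_image(n); cv2.imwrite(f'pics/{f}.png',d['img'][:,:,::-1]); np.savez(f'pics/{f}.npz',**{k:np.array(v) for k,v in d.items()}); return d
def load(f): return np.load(f'pics/{f}.npz')
def ray(d,u,v,z):
    K,R,t=d['intrinsics'],d['R'],d['t']; c=-R.T@t; r=R.T@np.linalg.solve(K,[u,v,1]); return c+r*(z-c[2])/r[2]
def proj(d,X):
    p=d['intrinsics']@(d['R']@np.array(X)+d['t']); return p[:2]/p[2]
E
python3 - <<'E'
from h import *
a=shot('top','top0')['img'];b=shot('side','side0')['img']
s=telemetry.get_state();print(s)
for f in('top0','side0'):
  d=load(f);print(f,-d['R'].T@d['t'],d['R'],d['intrinsics'])
E
```

```text
{'time_s': 0.1, 'joints': array([ 1.13052417,  0.41790497, -0.0103182 ,  1.61410206,  0.00469469,
        1.11071495, -0.05300759]), 'joint_velocities': array([-9.22255654e-04, -2.03814804e-03,  4.04220480e-05, -2.86682529e-03,
       -4.81698630e-04,  1.73050446e-04,  8.70702761e-04]), 'tau': array([ 4.09112017e-04, -8.65822434e+01,  6.79495074e-01, -4.35635662e+01,
        1.90922449e-02,  4.96326407e-03, -5.60306660e-06]), 'eef_pos': array([ 0.24256498, -0.575684  ,  0.24173358]), 'ee_rot': array([-3.07830389e+00, -6.22054877e-01,  4.58737822e-04]), 'force': array([-0.17826636,  0.07508967,  0.10484329]), 'wrist_torque': array([-0.00315854, -0.02771825,  0.00398387]), 'grip_width': 0.08549399771585407}
top0 [ 0.50523081 -0.05308203  1.00636199] [[-5.42606145e-03 -9.99985265e-01 -1.63357099e-04]
 [-9.98548921e-01  5.42702011e-03 -5.35779722e-02]
 [ 5.35780693e-02 -1.27597315e-04 -9.98563656e-01]] [[401.90241306   0.         275.80573947]
 [  0.         401.90241306 210.24352723]
 [  0.           0.           1.        ]]
side0 [-0.0959745   0.83924076  0.86764512] [[-0.80279489 -0.59584049  0.02223687]
 [-0.34689323  0.43639732 -0.83019423]
 [ 0.48495923 -0.6741895  -0.55703057]] [[475.37278016   0.         285.22699608]
 [  0.         475.37278016 203.44263054]
 [  0.           0.           1.        ]]
```

View pics/top0.png

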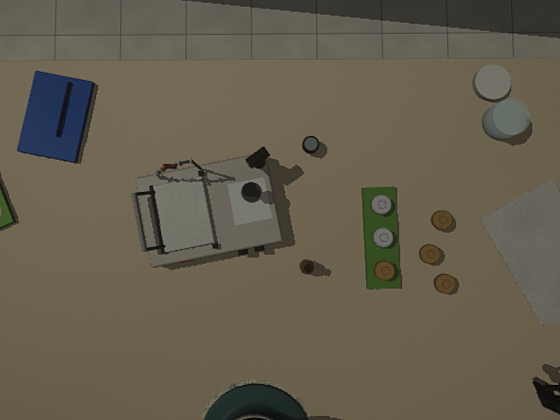

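View pics/side0.png

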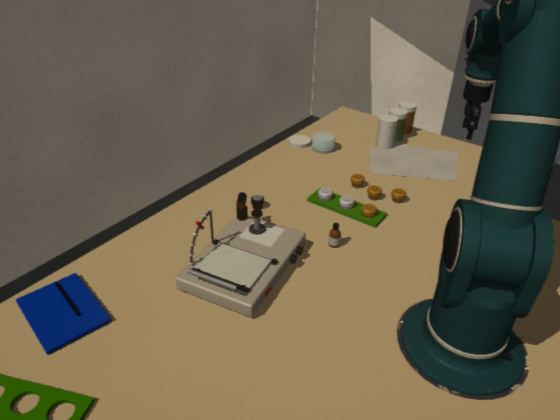

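The top picture shows the console at about (210,210), its pedestal near (251,191), the bar near (148,222), the bottle at (307,267), the loupe at (311,144) and the rack at (381,238). There are four brass candidates: (385,270) in the rack, and (442,220), (430,254) and (446,284) loose on the table. The one at (385,270) fits, because it stands in a rack hole and is nearest the base at about (257,420). I'll confirm this in an enlarged crop.

Run:
```python
from h import *
import cv2
t=load('top0')['img'][:,:,::-1]; s=load('side0')['img'][:,:,::-1]
def g(i): return np.clip(255*(i/255.)**.6,0,255).astype(np.uint8)
a=cv2.resize(g(t[140:280,125:325]),None,fx=4,fy=4,interpolation=cv2.INTER_CUBIC)
cv2.imwrite('pics/c1.png',a)
b=cv2.resize(g(t[180:300,350:470]),(480,480),interpolation=cv2.INTER_CUBIC)
c=cv2.resize(g(s[180:320,170:312]),None,fx=2.25,fy=480/140,interpolation=cv2.INTER_CUBIC)
cv2.imwrite('pics/c2.png',np.hstack([b,c])[:, :800])
d=load('top0')
for n,u,v,z in [('brass',385,270,.036),('b1',442,220,.036),('b2',430,254,.036),('b3',446,284,.036),('al1',381,204,.036),('al2',383,237.5,.036),('ped',251,191,.11),('bot',307,267,.07),('loupe',311,144,.036)]:
  print(n,ray(d,u,v,z).round(4))
```

```text
brass [ 0.4123 -0.3143  0.036 ]
b1 [ 0.5315 -0.4544  0.036 ]
b2 [ 0.45   -0.4233  0.036 ]
b3 [ 0.3782 -0.4597  0.036 ]
al1 [ 0.571  -0.3078  0.036 ]
al2 [ 0.4901 -0.3111  0.036 ]
ped [0.5968 0.0021 0.11  ]
bot [ 0.4235 -0.1247  0.07  ]
loupe [ 0.7187 -0.1399  0.036 ]
```

View pics/c1.png

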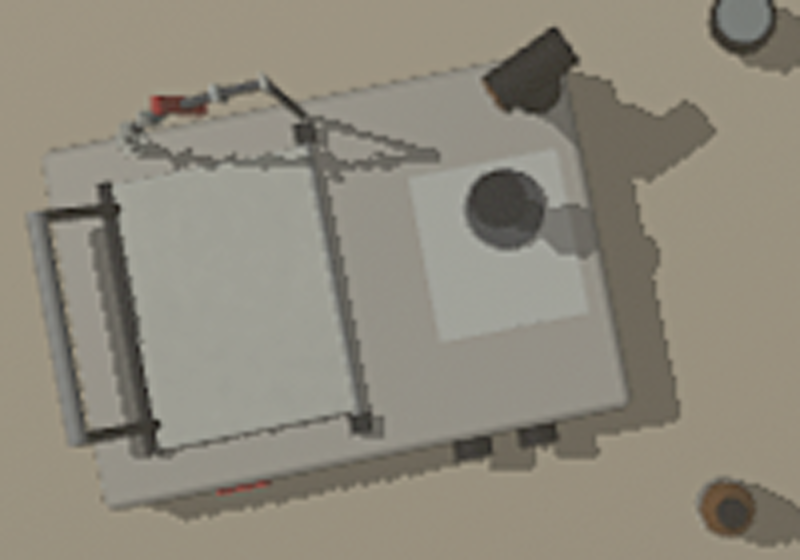

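View pics/c2.png

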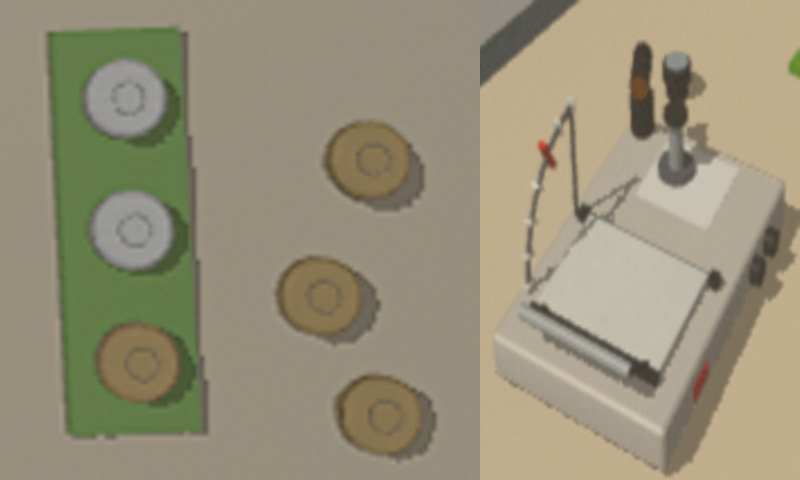

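The crops confirm that the brass plug in the rack is at the bottom of the row, about (385,270.6). The pedestal's black top is near (249,191), and the bar runs from (135,193) to (144,250). Next I fit the poses.

```bash
cat > fit.py <<'E'
from h import *
from scipy.optimize import least_squares
t=load('top0');s=load('side0')
c1=lambda x,y:((x+.5)/4-.5+125,(y+.5)/4-.5+140)
c2=lambda x,y:((x+.5)/4-.5+350,(y+.5)/4-.5+180)
cs=lambda x,y:((x-480+.5)/2.25-.5+170,(y+.5)*140/480-.5+180)
def tri(obs):
    f=lambda X:np.concatenate([proj(d,X)-p for d,p in obs]); r=least_squares(f,[.5,0,.05]); return r.x,r.fun
P=[((-.11,-.16,.05),t,c1(628,405)),((-.11,.16,.05),t,c1(112,507)),((.11,.16,.05),t,c1(45,152)),
   ((-.08,0,.056),t,c1(362,425)),((.08,0,.056),t,c1(305,132)),((0,.155,.086),t,c1(58.5,329)),
   ((-.11,-.16,.05),s,cs(783,185)),((-.11,.16,.05),s,cs(663,432)),((.11,.16,.05),s,cs(497,338))]
def W(p,X): c,n=np.cos(p[2]),np.sin(p[2]); return np.array([p[0]+c*X[0]-n*X[1],p[1]+n*X[0]+c*X[1],X[2]])
f=lambda p:np.concatenate([proj(d,W(p,X))-q for X,d,q in P])
r=least_squares(f,[.55,.1,.1],loss='soft_l1')
print('console',r.x,f(r.x).round(1))
p=r.x
print('hinge',W(p,(0,0,.056)),'bar',W(p,(0,.155,.086)))
print('ped top-only',ray(t,*c1(498,205),.11),'tri',tri([(t,c1(498,205)),(s,cs(676,113))]))
for n,q in (('brass',(142,364)),('al2',(135,230)),('al1',(128,98))): print(n,ray(t,*c2(*q),.036))
E
python3 fit.py
```

```text
console [0.56067708 0.10735842 0.19731135] [ 1.9 -0.2 -1.6  1.6 -1.9 -0.3 -0.6 -4.   0.7  3.2  0.1 -0.3  1.4 -1.9
  0.7  0.3 -3.3 -1.3]
hinge [0.56067708 0.10735842 0.056     ] bar [0.53029187 0.25935098 0.086     ]
ped top-only [0.59708404 0.0063136  0.11      ] tri (array([0.59774237, 0.00676688, 0.10935759]), array([-0.18376482, -0.2623316 ,  0.39378255,  0.05411766]))
brass [ 0.41084236 -0.31461242  0.036     ]
al2 [ 0.49103376 -0.31200008  0.036     ]
al1 [ 0.57073058 -0.30934066  0.036     ]
```

```bash
cat >> h.py <<'E'
from scipy.spatial.transform import Rotation as Ro
def go(pos,psi):
    s=telemetry.get_state();A=Ro.from_rotvec(s['ee_rot']);B=Ro.from_matrix(np.array([[np.cos(psi),np.sin(psi),0],[np.sin(psi),-np.cos(psi),0],[0,0,-1]]))
    print('t',round(s['time_s'],2),'lin cm',(A.inv().apply(np.array(pos)-s['eef_pos'])*100).round(2),'ang',(A.inv()*B).as_rotvec().round(4),'w',s['grip_width'],'F',s['force'].round(1),s['eef_pos'].round(4))
E
python3 -c "
from h import *
go((.411,-.3145,.12),.033)"
```

```text
t 0.1 lin cm [ 25.66 -17.52  12.19] ang [-1.100e-03  3.000e-04  3.658e-01] w 0.08549399771585407 F [-0.2  0.1  0.1] [ 0.2426 -0.5757  0.2417]
```

Call:
apply_moves --targets '[{"grip": 8.54,"linear": [3,-2,0],"angular": [0,0,0.04]},{"grip": 8.54,"linear": [6,-4,0],"angular": [0,0,0.09]},{"grip": 8.54,"linear": [9,-6,0],"angular": [0,0,0.13]},{"grip": 8.54,"linear": [12,-8,2],"angular": [0,0,0.17]},{"grip": 8.54,"linear": [15,-10,4],"angular": [0,0,0.21]},{"grip": 8.54,"linear": [18,-12,6],"angular": [0,0,0.26]},{"grip": 8.54,"linear": [21,-14,8],"angular": [0,0,0.3]},{"grip": 8.54,"linear": [24,-16.2,10],"angular": [0,0,0.34]},{"grip": 8.54,"linear": [25.66,-17.52,12.2],"angular": [-0.001,0,0.366]},{"grip": 8.54,"linear": [25.66,-17.52,12.2],"angular": [-0.001,0,0.366]},{"grip": 8.54,"linear": [25.66,-17.52,12.2],"angular": [-0.001,0,0.366]}]'

```text
time_s: 1.2
eef_pos: [0.411, -0.3147, 0.12]
ee_rot: [3.141, 0.053, -0.001]
force: [-0.2, -1.1, -0.0]
grip_width: 0.0855
```

```bash
python3 -c "
from h import *
go((.411,-.3145,.024),.033)
d=shot('side','s1');i=d['img'][:,:,::-1][130:250,290:430]
cv2.imwrite('pics/s1c.png',cv2.resize(i,None,fx=5,fy=5,interpolation=cv2.INTER_CUBIC))"
```

```text
t 1.2 lin cm [ 0.01 -0.02  9.6 ] ang [0.0004 0.0008 0.0009] w 0.08553823440746369 F [-0.2 -1.1 -0. ] [ 0.411  -0.3147  0.12  ]
```

View pics/s1c.png

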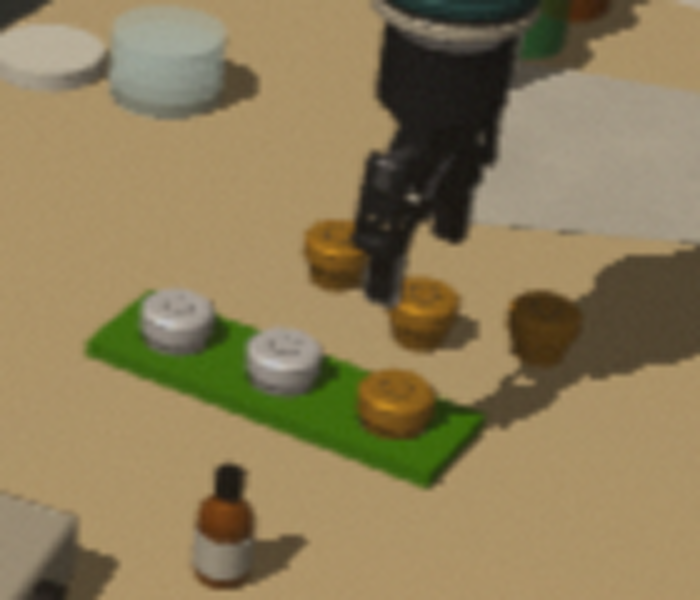

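The picture shows the gripper above the rack and the brass plug at crop (397,400), clear of its neighbours. I go down and grip.

Call:
apply_moves --newtons 40 --targets '[{"grip": 8.54,"linear": [0,0,2]},{"grip": 8.54,"linear": [0,0,4]},{"grip": 8.54,"linear": [0,0,6]},{"grip": 8.54,"linear": [0,0,7.5]},{"grip": 8.54,"linear": [0,0,8.5]},{"grip": 8.54,"linear": [0,0,9.2]},{"grip": 8.54,"linear": [0,0,9.6]},{"grip": 7,"linear": [0,0,9.6]},{"grip": 6,"linear": [0,0,9.6]},{"grip": 5,"linear": [0,0,9.6]},{"grip": 4.5,"linear": [0,0,9.6]},{"grip": 4,"linear": [0,0,9.6]},{"grip": 4,"linear": [0,0,9.6]},{"grip": 4,"linear": [0,0,9.6]}]'

```text
invalid input
```

```bash
python3 -c "
from h import *
go((.411,-.3145,.2),.033)
d=load('side0');print(proj(d,(.411,-.3145,.036)))"
```

```text
t 1.25 lin cm [ 0.01 -0.09 -7.95] ang [ 0.0012 -0.     -0.0003] w 0.08550681402843299 F [-1.1  0.2 -0.1] [ 0.4109 -0.3155  0.1205]
[368.97313955 206.98216987]
```

Side-view agreement is within 1 px. The call was refused because every row needs an "angular" entry.

Call:
apply_moves --newtons 40 --targets '[{"grip": 8.54,"linear": [0,0,2],"angular": [0,0,0]},{"grip": 8.54,"linear": [0,0,4],"angular": [0,0,0]},{"grip": 8.54,"linear": [0,0,6],"angular": [0,0,0]},{"grip": 8.54,"linear": [0,0,7.5],"angular": [0,0,0]},{"grip": 8.54,"linear": [0,0,8.5],"angular": [0,0,0]},{"grip": 8.54,"linear": [0,0,9.2],"angular": [0,0,0]},{"grip": 8.54,"linear": [0,0,9.6],"angular": [0,0,0]},{"grip": 7,"linear": [0,0,9.6],"angular": [0,0,0]},{"grip": 6,"linear": [0,0,9.6],"angular": [0,0,0]},{"grip": 5,"linear": [0,0,9.6],"angular": [0,0,0]},{"grip": 4.5,"linear": [0,0,9.6],"angular": [0,0,0]},{"grip": 4,"linear": [0,0,9.6],"angular": [0,0,0]},{"grip": 4,"linear": [0,0,9.6],"angular": [0,0,0]},{"grip": 4,"linear": [0,0,9.6],"angular": [0,0,0]}]'

```text
time_s: 2.65
eef_pos: [0.4114, -0.3149, 0.0251]
ee_rot: [3.14, 0.052, 0.001]
force: [-3.4, 2.7, 12.4]
grip_width: 0.0466
```

Call:
apply_moves --targets '[{"grip": 4,"linear": [0,0,-0.3],"angular": [0,0,0]},{"grip": 4,"linear": [0,0,-0.6],"angular": [0,0,0]},{"grip": 4,"linear": [0,0,-1],"angular": [0,0,0]},{"grip": 4,"linear": [0,0,-2],"angular": [0,0,0]},{"grip": 4,"linear": [0,0,-3.5],"angular": [0,0,0]},{"grip": 4,"linear": [0,0,-5.5],"angular": [0,0,0]},{"grip": 4,"linear": [0,0,-8],"angular": [0,0,0]},{"grip": 4,"linear": [0,0,-11],"angular": [0,0,0]},{"grip": 4,"linear": [0,0,-14],"angular": [0,0,0]},{"grip": 4,"linear": [0,0,-17],"angular": [0,0,0]},{"grip": 4,"linear": [0,0,-20],"angular": [0,0,0]},{"grip": 4,"linear": [0,0,-20],"angular": [0,0,0]},{"grip": 4,"linear": [0,0,-20],"angular": [0,0,0]}]'

```text
time_s: 3.95
eef_pos: [0.411, -0.3147, 0.2247]
ee_rot: [3.14, 0.051, 0.001]
force: [-0.4, 0.1, -3.8]
grip_width: 0.0464
```

```bash
python3 -c "
from h import *
go((.5974,.0065,.2),.197)
d=shot('side','s2');p=proj(d,telemetry.get_state()['eef_pos']).astype(int);print(p)
i=d['img'][:,:,::-1][p[1]-40:p[1]+50,p[0]-50:p[0]+50]
cv2.imwrite('pics/s2c.png',cv2.resize(i,None,fx=6,fy=6,interpolation=cv2.INTER_CUBIC))"
```

```text
t 3.95 lin cm [ 19.68 -31.5    2.44] ang [ 0.0016 -0.0007 -0.1643] w 0.046355909724051625 F [-0.4  0.1 -3.8] [ 0.411  -0.3147  0.2247]
[376 153]
```

View pics/s2c.png

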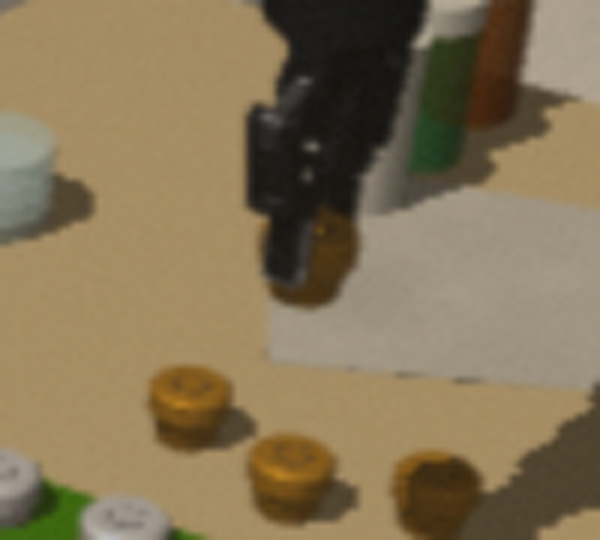

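Call:
apply_moves --targets '[{"grip": 4,"linear": [0.7,-1.1,0],"angular": [0,0,-0.01]},{"grip": 4,"linear": [2,-3.2,0],"angular": [0,0,-0.02]},{"grip": 4,"linear": [4,-6.4,0],"angular": [0,0,-0.04]},{"grip": 4,"linear": [6,-9.6,0],"angular": [0,0,-0.06]},{"grip": 4,"linear": [8,-12.8,0],"angular": [0,0,-0.08]},{"grip": 4,"linear": [10,-16,0],"angular": [0,0,-0.1]},{"grip": 4,"linear": [12,-19.2,0],"angular": [0,0,-0.11]},{"grip": 4,"linear": [14,-22.4,0],"angular": [0,0,-0.12]},{"grip": 4,"linear": [16,-25.6,0],"angular": [0,0,-0.14]},{"grip": 4,"linear": [17.8,-28.5,0],"angular": [0,0,-0.15]},{"grip": 4,"linear": [19,-30.5,0],"angular": [0,0,-0.16]},{"grip": 4,"linear": [19.7,-31.5,0.5],"angular": [0.001,0,-0.164]},{"grip": 4,"linear": [19.7,-31.5,2],"angular": [0.001,0,-0.164]},{"grip": 4,"linear": [19.7,-31.5,3.5],"angular": [0.001,0,-0.164]},{"grip": 4,"linear": [19.7,-31.5,5],"angular": [0.001,0,-0.164]},{"grip": 4,"linear": [19.7,-31.5,6],"angular": [0.001,0,-0.164]},{"grip": 4,"linear": [19.7,-31.5,6],"angular": [0.001,0,-0.164]},{"grip": 4,"linear": [19.7,-31.5,6],"angular": [0.001,0,-0.164]}]'

```text
time_s: 5.8
eef_pos: [0.5977, 0.0062, 0.1641]
ee_rot: [-3.126, -0.308, 0.0]
force: [1.0, -0.2, -3.6]
grip_width: 0.0461
```

```bash
python3 -c "
from h import *
go((.5974,.0065,.137),.197)
d=shot('side','s3');e=telemetry.get_state()['eef_pos']
print(proj(d,e),'ped',proj(d,(.5974,.0065,.11)),'foot',proj(d,e-[0,0,.0251]))
i=d['img'][:,:,::-1][150:240,210:310]
cv2.imwrite('pics/s3c.png',cv2.resize(i,None,fx=6,fy=6,interpolation=cv2.INTER_CUBIC))"
```

```text
t 5.8 lin cm [-0.02 -0.04  2.71] ang [-0.0001 -0.     -0.0007] w 0.0460890820066883 F [ 1.  -0.2 -3.6] [0.5977 0.0062 0.1641]
[257.05654007 195.91249259] ped [257.38124735 212.46940779] foot [257.15513178 203.59124675]
```

View pics/s3c.png

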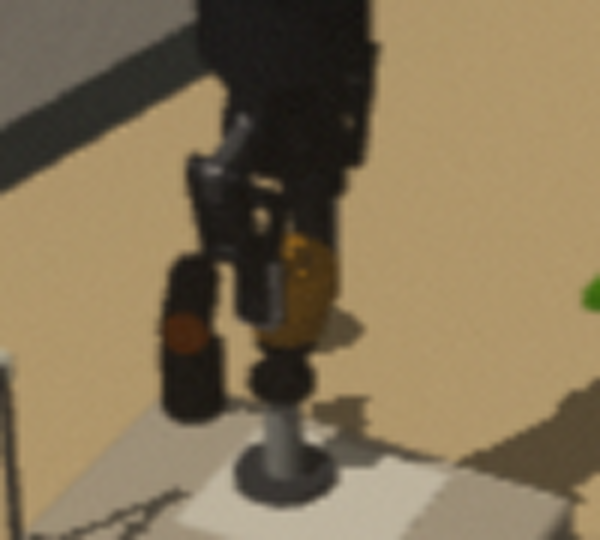

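Plug and pedestal line up in the side view, within about 3 crop px (1.5 mm), and the plug is upright. I lower it gently.

Call:
apply_moves --targets '[{"grip": 4,"linear": [0,0,0.6],"angular": [0,0,0]},{"grip": 4,"linear": [0,0,1.2],"angular": [0,0,0]},{"grip": 4,"linear": [0,0,1.7],"angular": [0,0,0]},{"grip": 4,"linear": [0,0,2.1],"angular": [0,0,0]},{"grip": 4,"linear": [0,0,2.4],"angular": [0,0,0]},{"grip": 4,"linear": [0,0,2.6],"angular": [0,0,0]},{"grip": 4,"linear": [0,0,2.7],"angular": [0,0,0]},{"grip": 4,"linear": [0,0,2.8],"angular": [0,0,0]},{"grip": 4,"linear": [0,0,2.8],"angular": [0,0,0]}]'

```text
time_s: 6.75
eef_pos: [0.5977, 0.0065, 0.136]
ee_rot: [-3.126, -0.309, -0.0]
force: [0.2, -0.1, -4.4]
grip_width: 0.0464
```

Call:
apply_moves --targets '[{"grip": 4,"linear": [0,0,0.05],"angular": [0,0,0]},{"grip": 4,"linear": [0,0,0.1],"angular": [0,0,0]},{"grip": 4,"linear": [0,0,0.15],"angular": [0,0,0]},{"grip": 4,"linear": [0,0,0.15],"angular": [0,0,0]}]'

```text
time_s: 7.15
eef_pos: [0.5979, 0.0065, 0.1352]
ee_rot: [3.126, 0.309, 0.001]
force: [-4.9, -0.8, 7.7]
grip_width: 0.046
```

Contact is made: the vertical force went from −4.4 to +7.7 N. I ease off slightly and open slowly.

Call:
apply_moves --newtons 20 --targets '[{"grip": 4,"linear": [0,0,-0.04],"angular": [0,0,0]},{"grip": 4.5,"linear": [0,0,-0.04],"angular": [0,0,0]},{"grip": 4.7,"linear": [0,0,-0.04],"angular": [0,0,0]},{"grip": 4.9,"linear": [0,0,-0.04],"angular": [0,0,0]},{"grip": 5.2,"linear": [0,0,-0.04],"angular": [0,0,0]},{"grip": 5.6,"linear": [0,0,-0.04],"angular": [0,0,0]},{"grip": 6.2,"linear": [0,0,-0.04],"angular": [0,0,0]},{"grip": 7,"linear": [0,0,-0.04],"angular": [0,0,0]},{"grip": 8,"linear": [0,0,-0.04],"angular": [0,0,0]},{"grip": 8.54,"linear": [0,0,-0.04],"angular": [0,0,0]},{"grip": 8.54,"linear": [0,0,-0.04],"angular": [0,0,0]}]'

```text
time_s: 8.25
eef_pos: [0.5977, 0.0065, 0.1349]
ee_rot: [-3.126, -0.309, -0.0]
force: [-0.0, 0.0, -0.5]
grip_width: 0.0855
```

Call:
apply_moves --targets '[{"grip": 8.54,"linear": [0,0,-1],"angular": [0,0,0]},{"grip": 8.54,"linear": [0,0,-2],"angular": [0,0,0]},{"grip": 8.54,"linear": [0,0,-4],"angular": [0,0,0]},{"grip": 8.54,"linear": [0,0,-7],"angular": [0,0,0]},{"grip": 8.54,"linear": [0,0,-10],"angular": [0,0,0]},{"grip": 8.54,"linear": [0,0,-12],"angular": [0,0,0]},{"grip": 8.54,"linear": [0,0,-12],"angular": [0,0,0]}]'

```text
time_s: 8.95
eef_pos: [0.5989, 0.0067, 0.259]
ee_rot: [3.126, 0.309, 0.009]
force: [-1.0, 0.4, 0.4]
grip_width: 0.0854
```

```bash
python3 -c "
from h import *
go((.530,.2594,.2),.197)
d=shot('side','s4');s=d['img'][:,:,::-1][150:240,210:310]
cv2.imwrite('pics/s4c.png',cv2.resize(s,None,fx=6,fy=6,interpolation=cv2.INTER_CUBIC))"
```

```text
t 8.95 lin cm [ -1.85 -26.14   5.86] ang [ 0.001  -0.0054 -0.0002] w 0.0854272805167348 F [-1.   0.4  0.4] [0.5989 0.0067 0.259 ]
```

View pics/s4c.png

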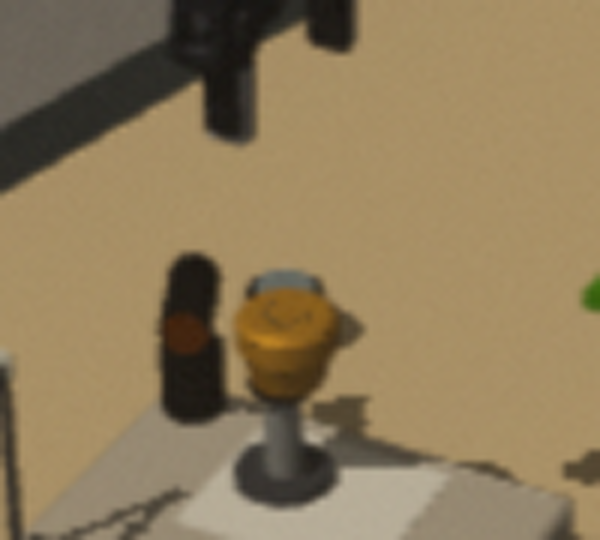

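The plug stands upright on the pedestal: plug centre at crop x≈286, column at 284. Now I refine the bar position from the existing pictures.

```bash
cat >> fit.py <<'E'
print('bar ends top',ray(t,*c1(40,215),.086),ray(t,*c1(77,443),.086))
print('bar ends side',ray(s,*cs(524,310),.086),ray(s,*cs(630,370),.086))
print('ped local', )
E
python3 fit.py | tail -4
python3 - <<'E'
import cv2,numpy as np
d=np.load('pics/top0.npz')['img'][:,:,::-1];s=np.load('pics/side0.npz')['img'][:,:,::-1]
g=lambda i:np.clip(255*(i/255.)**.6,0,255).astype(np.uint8)
a=cv2.resize(g(d[185:265,125:175]),(400,600),interpolation=cv2.INTER_CUBIC) # fx 8, fy 7.5
b=cv2.resize(g(s[250:310,175:235]),(400,600),interpolation=cv2.INTER_CUBIC) # fx 6.667, fy 10
cv2.imwrite('pics/bar.png',np.hstack([a,b]))
E
```

```text
al1 [ 0.57073058 -0.30934066  0.036     ]
bar ends top [0.59520614 0.27110521 0.086     ] [0.46457006 0.24825487 0.086     ]
bar ends side [0.59401836 0.27103085 0.086     ] [0.46412107 0.24627198 0.086     ]
ped local
```

View pics/bar.png

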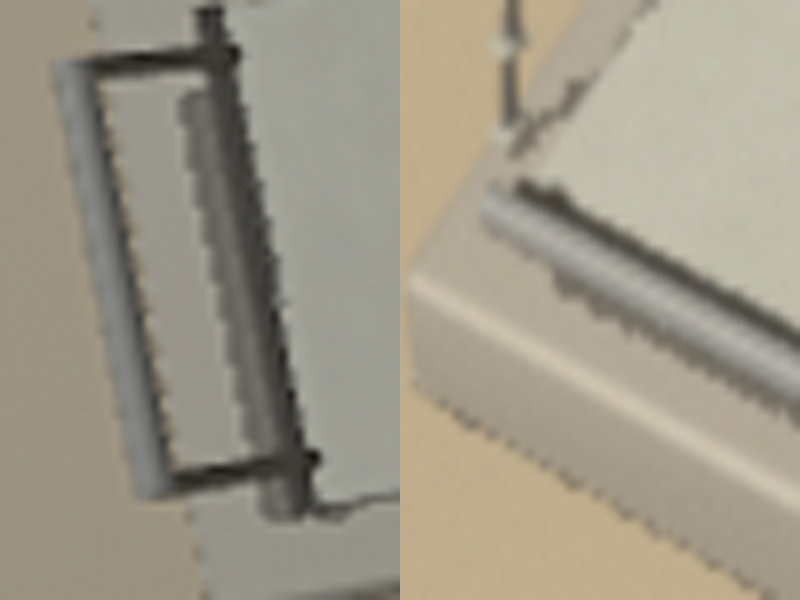

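Call:
apply_moves --targets '[{"grip": 6,"linear": [-0.1,-1.5,0],"angular": [0,0,0]},{"grip": 4,"linear": [-0.3,-4,0],"angular": [0,0,0]},{"grip": 2.6,"linear": [-0.5,-7,0],"angular": [0,0,0]},{"grip": 2.6,"linear": [-0.7,-10,0],"angular": [0,0,0]},{"grip": 2.6,"linear": [-0.9,-13,0],"angular": [0,0,0.005]},{"grip": 2.6,"linear": [-1.2,-16,0],"angular": [0,0,0.01]},{"grip": 2.6,"linear": [-1.5,-19,1],"angular": [0,0,0.01]},{"grip": 2.6,"linear": [-1.7,-22,3],"angular": [0,0,0.012]},{"grip": 2.6,"linear": [-1.8,-24.5,5],"angular": [0,-0.003,0.012]},{"grip": 2.6,"linear": [-1.9,-26.1,7],"angular": [0,-0.005,0.012]},{"grip": 2.6,"linear": [-1.9,-26.1,9],"angular": [0,-0.005,0.012]},{"grip": 2.6,"linear": [-1.9,-26.1,10],"angular": [0,-0.005,0.012]},{"grip": 2.6,"linear": [-1.9,-26.1,10],"angular": [0,-0.005,0.012]},{"grip": 2.6,"linear": [-1.9,-26.1,10],"angular": [0,-0.005,0.012]}]'

```text
time_s: 10.4
eef_pos: [0.5281, 0.2587, 0.1554]
ee_rot: [3.128, 0.289, -0.008]
force: [0.3, -0.1, 0.0]
grip_width: 0.0266
```

```bash
python3 -c "
from h import *
go((.5295,.259,.079),.185)
d=shot('side','s5');s=d['img'][:,:,::-1][210:310,150:290]
cv2.imwrite('pics/s5c.png',cv2.resize(s,None,fx=5,fy=5,interpolation=cv2.INTER_CUBIC))"
```

```text
t 10.4 lin cm [ 0.18 -0.    7.64] ang [-0.0001  0.0048 -0.0006] w 0.026639672198884617 F [ 0.3 -0.1  0. ] [0.5281 0.2587 0.1554]
```

View pics/s5c.png

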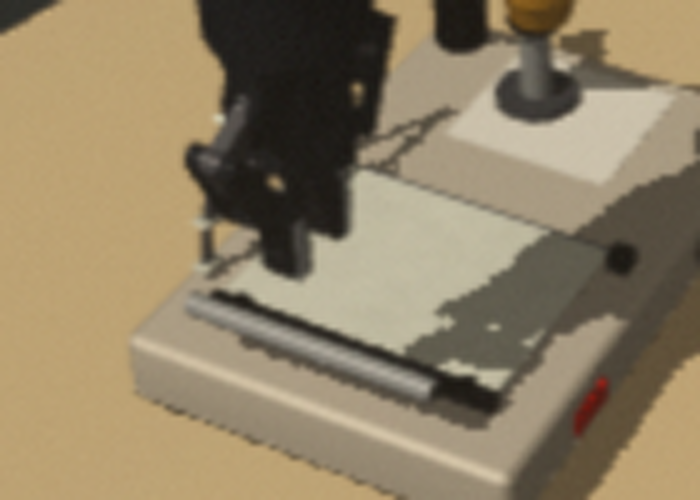

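The fingers hang above the bar's middle and straddle it. I go down and pinch.

Call:
apply_moves --newtons 60 --targets '[{"grip": 2.6,"linear": [0.1,0,1.5],"angular": [0,0.005,0]},{"grip": 2.6,"linear": [0.15,0,3],"angular": [0,0.005,0]},{"grip": 2.6,"linear": [0.15,0,4.5],"angular": [0,0.005,0]},{"grip": 2.6,"linear": [0.15,0,5.7],"angular": [0,0.005,0]},{"grip": 2.6,"linear": [0.15,0,6.7],"angular": [0,0.005,0]},{"grip": 2.6,"linear": [0.15,0,7.3],"angular": [0,0.005,0]},{"grip": 2.6,"linear": [0.15,0,7.6],"angular": [0,0.005,0]},{"grip": 2.6,"linear": [0.15,0,7.6],"angular": [0,0.005,0]}]'

```text
time_s: 11.25
eef_pos: [0.5291, 0.259, 0.0788]
ee_rot: [-3.128, -0.29, 0.0]
force: [-0.3, 0.4, 0.1]
grip_width: 0.0259
```

Call:
apply_moves --targets '[{"grip": 2,"linear": [0,0,0],"angular": [0,0,0]},{"grip": 1.5,"linear": [0,0,0],"angular": [0,0,0]},{"grip": 1,"linear": [0,0,0],"angular": [0,0,0]},{"grip": 0.8,"linear": [0,0,0],"angular": [0,0,0]},{"grip": 0.8,"linear": [0,0,0],"angular": [0,0,0]},{"grip": 0.8,"linear": [0,0,0],"angular": [0,0,0]}]'

```text
time_s: 11.85
eef_pos: [0.5292, 0.2599, 0.0794]
ee_rot: [-3.127, -0.291, -0.002]
force: [-0.2, 5.5, 1.3]
grip_width: 0.01
```

```bash
python3 -c "
from h import *
go((.5295,.259,.079),.185)
s=telemetry.get_state();A=Ro.from_rotvec(s['ee_rot'])
# arc from current
import math
n=np.array([-math.sin(.185),math.cos(.185),0])
b=lambda q:n*(.155*math.cos(q)-.03*math.sin(q))+np.array([0,0,.155*math.sin(q)+.03*math.cos(q)])
for k in range(0,19):
  q=k*1.06/18; print(round(q,3),(A.inv().apply(b(q)-b(0))*100).round(2))"
```

```text
t 11.85 lin cm [0.01 0.1  0.04] ang [-0.0012 -0.0011  0.0006] w 0.009994678670823025 F [-0.2  5.5  1.3] [0.5292 0.2599 0.0794]
0.0 [0. 0. 0.]
0.059 [ 0.    0.2  -0.91]
0.118 [ 0.    0.46 -1.8 ]
0.177 [ 0.    0.77 -2.68]
0.236 [ 0.    1.12 -3.54]
0.294 [ 0.    1.53 -4.37]
0.353 [ 0.    1.99 -5.18]
0.412 [ 0.01  2.49 -5.96]
0.471 [ 0.01  3.04 -6.71]
0.53 [ 0.01  3.63 -7.43]
0.589 [ 0.01  4.27 -8.11]
0.648 [ 0.01  4.94 -8.75]
0.707 [ 0.01  5.65 -9.35]
0.766 [ 0.01  6.39 -9.91]
0.824 [ 1.000e-02  7.170e+00 -1.042e+01]
0.883 [ 1.000e-02  7.970e+00 -1.089e+01]
0.942 [ 1.000e-02  8.800e+00 -1.131e+01]
1.001 [ 1.000e-02  9.650e+00 -1.168e+01]
1.06 [ 1.000e-02  1.053e+01 -1.200e+01]
```

Pinched at 10.0 mm; readings run about 2 mm under true. I lift along the arc in two stages.

Call:
apply_moves --targets '[{"grip": 0.5,"linear": [0,-0.05,-0.45],"angular": [0,0,0]},{"grip": 0.5,"linear": [0,0.1,-0.9],"angular": [0,0,0]},{"grip": 0.5,"linear": [0,0.23,-1.35],"angular": [0,0,0]},{"grip": 0.5,"linear": [0,0.36,-1.8],"angular": [0,0,0]},{"grip": 0.5,"linear": [0,0.67,-2.68],"angular": [0,0,0]},{"grip": 0.5,"linear": [0,1.02,-3.54],"angular": [0,0,0]},{"grip": 0.5,"linear": [0,1.43,-4.37],"angular": [0,0,0]},{"grip": 0.5,"linear": [0,1.89,-5.18],"angular": [0,0,0]},{"grip": 0.5,"linear": [0,2.39,-5.96],"angular": [0,0,0]},{"grip": 0.5,"linear": [0,2.94,-6.71],"angular": [0,0,0]},{"grip": 0.5,"linear": [0,3.53,-7.43],"angular": [0,0,0]},{"grip": 0.5,"linear": [0,3.53,-7.43],"angular": [0,0,0]}]'

```text
time_s: 13.05
eef_pos: [0.5359, 0.2255, 0.1552]
ee_rot: [-3.126, -0.291, -0.003]
force: [-0.3, 10.3, 6.9]
grip_width: 0.0101
```

Call:
apply_moves --targets '[{"grip": 0.5,"linear": [0,0.55,-0.78],"angular": [0,0,0]},{"grip": 0.5,"linear": [0,1.2,-1.45],"angular": [0,0,0]},{"grip": 0.5,"linear": [0,1.9,-2.06],"angular": [0,0,0]},{"grip": 0.5,"linear": [0,2.65,-2.62],"angular": [0,0,0]},{"grip": 0.5,"linear": [0,3.45,-3.14],"angular": [0,0,0]},{"grip": 0.5,"linear": [0,4.25,-3.61],"angular": [0,0,0]},{"grip": 0.5,"linear": [0,5.05,-4.02],"angular": [0,0,0]},{"grip": 0.5,"linear": [0,5.9,-4.38],"angular": [0,0,0]},{"grip": 0.5,"linear": [0,6.6,-4.65],"angular": [0,0,0]},{"grip": 0.5,"linear": [0,6.6,-4.65],"angular": [0,0,0]},{"grip": 0.5,"linear": [0,6.6,-4.65],"angular": [0,0,0]},{"grip": 0.5,"linear": [0,6.6,-4.65],"angular": [0,0,0]},{"grip": 0.5,"linear": [0,6.6,-4.65],"angular": [0,0,0]}]'

```text
time_s: 14.35
eef_pos: [0.5484, 0.1615, 0.2022]
ee_rot: [-3.125, -0.292, -0.006]
force: [-2.4, 9.4, 20.9]
grip_width: 0.0098
```

Run:
```python
from h import *
from scipy.optimize import least_squares
s=telemetry.get_state();e=s['eef_pos'];print(e,s['force'],s['grip_width'],s['joint_velocities'].round(4))
bar=e+[0,0,.008]; n=np.array([-np.sin(.185),np.cos(.185),0])
for h in ((.558,.1066,.056),(.5607,.1074,.056)):
  v=bar-h; print('angle',np.arctan2(v[2],v@n)-np.arctan2(.03,.155),'r',np.hypot(v[2],v@n),.1579)
# hinge from start/now bar positions (same radius)
b0=np.array([.5292,.2599,.0874])
d=shot('side','s6');i=d['img'][:,:,::-1][140:320,140:330]
t=shot('top','t6')['img'][:,:,::-1][150:250,170:290]
cv2.imwrite('pics/s6c.png',np.hstack([cv2.resize(i,(480,455),interpolation=cv2.INTER_CUBIC),cv2.resize(t,(320,455))]))
```

```text
[0.54837636 0.16151594 0.20221279] [-2.37795148  9.39978438 20.8742798 ] 0.009833434225727043 [ 0.0003  0.0004  0.0011  0.0007 -0.0007 -0.0007  0.0013]
angle 1.032722260837272 r 0.16398032808014248 0.1579
angle 1.0343846624897801 r 0.1638820662233426 0.1579
```

View pics/s6c.png

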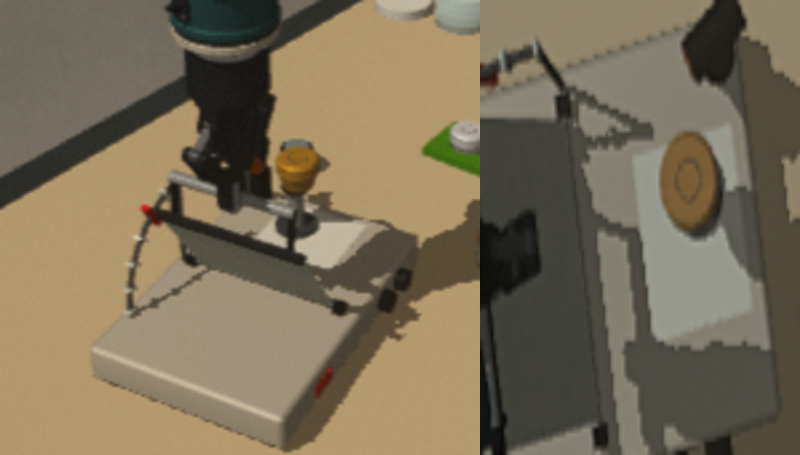

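The flap edge reaches the red mark in the side view, and the plug stands centred on the pedestal. I check the angle numerically from the bar ends, at about (207,210.5) and (256,222.3), then relieve the radial load.

Call:
apply_moves --targets '[{"grip": 0.5,"linear": [0,-0.03,-0.1],"angular": [0,0,0]},{"grip": 0.5,"linear": [0,-0.05,-0.2],"angular": [0,0,0]},{"grip": 0.5,"linear": [0,-0.05,-0.2],"angular": [0,0,0]},{"grip": 0.5,"linear": [0,-0.05,-0.2],"angular": [0,0,0]},{"grip": 0.5,"linear": [0,-0.05,-0.2],"angular": [0,0,0]}]'

```text
time_s: 14.95
eef_pos: [0.5485, 0.1604, 0.2028]
ee_rot: [-3.127, -0.29, -0.004]
force: [7.9, 4.9, 2.0]
grip_width: 0.0098
```

Run:
```python
from h import *
d=load('s6');y=.185
x=np.array([np.cos(y),np.sin(y),0]);n=np.array([-np.sin(y),np.cos(y),0]);z=np.array([0,0,1])
for h in ((.558,.1066,.056),(.5607,.1074,.056)):
 for q in (.95,1.0,1.047,1.1,1.15):
  b=np.array(h)+n*(.155*np.cos(q)-.03*np.sin(q))+z*(.155*np.sin(q)+.03*np.cos(q))
  e=np.array(h)+n*.125*np.cos(q)+z*.125*np.sin(q)
  print(q,b.round(4),proj(d,b+.066*x).round(1),proj(d,b-.066*x).round(1),'edge',proj(d,e+.08*x).round(1),proj(d,e-.08*x).round(1))
i=d['img'][:,:,::-1][200:260,185:285]
cv2.imwrite('pics/s7c.png',cv2.resize(i,None,fx=8,fy=8,interpolation=cv2.INTER_CUBIC))
```

```text
0.95 [0.5459 0.1712 0.1995] [206.6 213. ] [254.1 228.1] edge [201.4 226.7] [258.1 245.5]
1.0 [0.5472 0.1641 0.2026] [208.2 210.5] [255.5 225.4] edge [202.5 224.5] [259.1 243.2]
1.047 [0.5485 0.1573 0.2052] [209.7 208.2] [257. 223.] edge [203.6 222.4] [260.1 241. ]
1.1 [0.55   0.1494 0.2077] [211.4 205.7] [258.6 220.4] edge [204.8 220.2] [261.3 238.6]
1.15 [0.5514 0.1419 0.2097] [213.1 203.5] [260.1 218. ] edge [206.  218.2] [262.4 236.4]
0.95 [0.5486 0.172  0.1995] [205.5 212.8] [252.9 227.9] edge [200.4 226.5] [257.  245.3]
1.0 [0.5499 0.1649 0.2026] [207.1 210.2] [254.4 225.2] edge [201.5 224.2] [258.  242.9]
1.047 [0.5512 0.1581 0.2052] [208.6 207.9] [255.9 222.7] edge [202.6 222.2] [259.  240.7]
1.1 [0.5527 0.1502 0.2077] [210.4 205.4] [257.5 220.1] edge [203.8 220. ] [260.2 238.3]
1.15 [0.5541 0.1427 0.2097] [212.1 203.3] [259.  217.7] edge [205.  217.9] [261.3 236.1]
```

View pics/s7c.png

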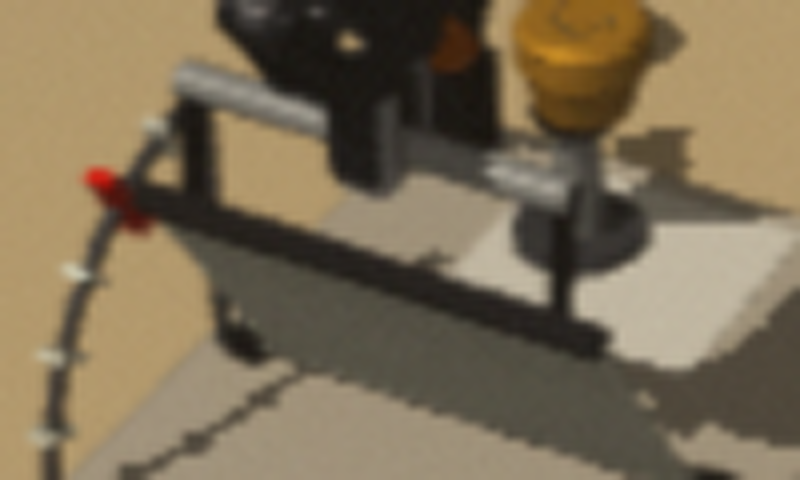

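The angle comes out at about 1.03–1.04 rad, and the edge bar sits at the red mark. Last comes a stillness and bystander check, then the hand-in.

Run:
```python
from h import *
from rig import hand_in
a=load('top0')['img'].astype(float).mean(2);b=shot('top','t8')['img'].astype(float).mean(2)
for n,u,v in (('al1',382,204),('al2',384,238),('bottle',307,267),('loupe',311,144)):
  A=a[v-12:v+13,u-12:u+13];B=b[v-12:v+13,u-12:u+13];print(n,cv2.phaseCorrelate(A,B),abs(A-B).mean().round(2))
s=telemetry.get_state();print(s['time_s'],s['eef_pos'],s['force'],s['grip_width'],abs(s['joint_velocities']).max())
print(hand_in())
```

```text
al1 ((0.4863966271690181, 0.5386191035097898), 0.9951950984996656) 21.65
al2 ((0.5016088196157842, 0.49576902091502184), 0.9978722710580702) 21.21
bottle ((-0.16893884961887196, 0.49835303592182356), 0.4703761190417419) 18.0
loupe ((0.4983148044509136, 0.5080801356859315), 1.000321303268313) 21.52
15.0 [0.54848057 0.16039706 0.20283475] [7.68882624 5.00035956 2.54791083] 0.009905327719486361 0.0019694205245120227
the job is handed in; nothing more can be done
None
```

I set the brass plug from the rack upright on the pedestal and let it go. Then I pinched the flap's bar, lifted it along its arc, and handed in at 15.0 s with the gripper still holding it. No verdict was reported.

- **Flap:** estimates from the arm pose and the camera put it at about 1.03–1.04 rad, against a target of 1.047. Its free edge sits at the red mark in the side view.
- **Grip:** the arm was still, with joint speeds below 0.002 rad/s. The opening read 9.9 mm on the 12 mm bar, and readings ran about 2 mm under true throughout. A side force of about 8 N along the bar was still there when I handed in.
- **Plug:** it looked upright and centred to about 1–2 mm in the side view, and the top view showed nothing off. I did not measure it again after the last small adjustment of the flap.
- **Loose things:** the aluminium plugs and the loupe show no measurable shift. All three gave the same 0.5-pixel offset, which I read as a bias of the method.
- **Check that disagreed:** the bottle matched poorly (score 0.47) and its offset differed from the others by about 0.7 pixel, roughly 2 mm. I put that down to changed shadows, since the arm never came close to it, but I did not look further.

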